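# Set the pressure of a block press and lock it

## Robot

A 6-joint arm with a two-finger parallel gripper is mounted at the origin on the work surface. World frame = base frame: x ahead of the robot, y to its left, z up, the work surface at z = 0. Lengths are in mm, angles in rad, forces in N, time in s.
With the tool pointing down it reaches from about 300 to 775 mm from the base axis. Payload 14.6 kg.
Tool frame: the origin (TCP) lies between the finger pads; the fingertips stand 19 mm ahead of it and the grasp point (between the pads) is the TCP (manip.tcp_to_tips is the distance from the TCP to the fingertips, in mm); x points along the fingers, z is the direction in which the jaws open and shut, and the axes are right-handed (so a half turn about x gives the same grasp; the last joint's range is limited). The gripper opens to 94 mm and grips with 3 to 60 N. Pads are 16 mm wide; open, the fingers measure 119 mm over their backs; the gripper's body (75 mm by 177 mm) begins 78 mm behind the grasp point.
Start: joints at [1.213, 0.3, 1.521, -0, 1.321, -0.067], TCP at [157.693, 526.899, 224.446] pointing down, gripper open.
Joint ranges: [-3.03, 3.03], [-0.79, 2.21], [0.23, 2.52], [-1.04, 4.18], [0, 3.07], [-2.55, 2.55]. Speed limits (rad/s): [2.22, 2.22, 2.57, 3.14, 3.14, 3.14].

## Interface

Orientations are given as [roll, pitch, yaw] about the fixed x, y, z axes, in that order (R = Rz(yaw) Ry(pitch) Rx(roll)).
In Python, from cell import manip gives the robot as it stands.
- The arm moves only by the tool jog_arm, never from a script. Its argument "moves" is a list that holds one entry, the list of rows, each a list of 6 numbers: the shift along the world's x, y, z in mm, then the turn, a rotation vector about the world's x, y, z in degrees. In form: [[[dx, dy, dz, wx, wy, wz], ...]]. A call has 1 to 5 rows; each row shifts and turns the pose as measured when the row begins; what a row does not reach is not made up. A row lasts 1/10 s, in which the tool goes at most 50 mm and 8.59 degrees, less where a joint would pass 70% of its speed; a pose out of reach is approached as far as the arm can. A call is refused whole if a number of a shift passes 50 or a number of a turn 8.59, either way. A call with a gripper value outside its range is refused whole. "gripper" is the opening, from -1 (shut) to 1 (fully open), set as the call begins (left out, the last holds). The fingers move at their own pace and stop on an object; "squeeze" is the grip in N (left out, the last holds). Time passes only in rows, so rows that do not move let the fingers close. It gives the time, the measured TCP pose, the force and the opening at its end, in the units of the state.
- manip.read_state(): the state, without advancing time (a new reading comes with each control period).
- manip.camera(name): name is "scene" or "top" or "wrist"; returns (picture, depth): 420x560x3 uint8, blue, green, red; 420x560 float32, mm along the optical axis (not along the pixel's ray), 0 where there is no reading.
- manip.camera_params(name): a dict with "fx", "fy", "cx", "cy" (pixels), "rvec" (rotation vector, rad) and "tvec" (3), from world to camera coordinates, as OpenCV has them. Camera axes: x right, y down, z forward; pixel columns grow to the right and rows downward; lengths in mm; the calibration is good to about 2 mm. A picture is of the moment at which its call begins: read the wrist's pose just before it. camera_params takes no time and is no camera call; for the wrist camera it gives the pose at the moment of the call.
- manip.sign_off(): hands the job in, once; it reports no verdict.
The state is a dict: "clock": time; "joints": joint angles; "qd": joint speeds; "effort": joint torques, N m; "eef_pos": TCP position; "eef_rot": TCP orientation; "wrist_force": force on the tool from outside, world axes, zero at the start; "moment": the same for the moment, N m; "finger_gap": finger opening in mm.
Only numpy, scipy, OpenCV 4.12 (cv2) and the standard library are available. Lean on these libraries where they do the work, as an engineer would, in place of code of your own. Each camera call takes 0.05 s, during which the arm holds its last target. There are 200 camera calls.

## Task

Set the pressure of the little block press on the bench: slacken its lock ring well back, turn the T grip clockwise until the platen bears properly on the printing block but never crushes it, then swing the lock ring back until it is fully tight, and let go. Do not disturb the other things on the bench.

Things in the scene. Friction and masses are not known exactly. Their poses are not given: they have to be found in the camera images.
- t_grip (a point): Adjuster of the press: flat steel T grip on an upright spindle, a bar 64 mm long (along this point's x), 12 mm thick (y), 26 mm high; the point is its centre, on the spindle's vertical axis, 182 mm above the bench. It turns about that axis at constant height; clockwise from above lowers the platen 2 mm per radian. It cannot be turned while the ring is tight.
- press: Grey cast press, fixed; origin on the bench under the spindle's axis. Base 200 x 270 x 20 mm; column at its +y side (y 110 to 160 mm) and an arm 60 mm wide to the spindle, flat top 120 mm up. Turning the T steadily takes 0.12 N m while the platen is off the block, 0.17 to 0.38 when it bears properly, over 0.5 when it crushes; 0.1 rad adds 0.06. At a pause friction hides up to 0.24: go by the rise.
- ring_post (a point): Steel post on the lock ring's arm: upright, round, 12 mm thick, standing free from 133 to 175 mm above the bench; the point is on its axis 160 mm up. It moves on a circle of 80 mm about the spindle's axis. The arm below it (12 mm wide, top 132 mm up) runs to the dark ring (60 mm across, 120 to 136 mm up) under the T. Pinch or push it.
- lock_ring (a joint): Turn of the lock ring: 0 fully tight, against its stop; grows anticlockwise from above as it loosens, to 1.3 rad. Within 0.3 of tight it clamps the spindle. It stays where it is left. Moving the post along its circle takes 4 to 5 N, rising to about 7 N over the last 0.3 rad to the stop (less is felt at pauses).
- block: Plywood printing block 90 x 70 mm with a lino face, fixed in the press bed below the round platen (56 mm). Origin at its underside's centre. Its thickness and bedding, and so the gap to the platen (1.4 to 5 mm at first), are not known beforehand. 25 to 130 N on it is proper pressure; over 200 N crushes it. Let go above 60 N, the T slips back to about 60 N by itself.
- jar_large: Green glass jar, 72 mm across, 110 mm high; origin under its centre. Leave alone.
- jar_small: Small black jar, 44 mm across, 55 mm high, beside the press; origin under its centre. Leave alone.
- brayer: Ink roller, 80 mm wide, with a wooden handle, about 160 mm long and 38 mm high; origin on the bench under the roller, handle to its -x. Leave alone.
- palette_knife: Palette knife lying on the bench along its x, 200 mm long. Leave alone.
- brush: Brush lying on the bench along its x, 200 mm long. Leave alone.
- spare_block: Spare plywood block 90 x 70 x 26 mm beside the press; origin under its centre. Leave alone.
- tape: Roll of paper tape, 90 mm across, 24 mm high; origin under its centre. Leave alone.

How it is judged:
By the outcome, as a careful person would: the job done as asked, in the order asked, and still so for the second after the job is handed in, with the robot touching nothing.
It also fails if it takes over 72 s, if anything falls off the work surface, if the arm or the gripper's body presses on something with over 40 N, if the wrist force passes 120 N, or if a joint passes its speed limit or range.

## Working session

There is one attempt and no reset: what is moved stays moved. The work goes in short steps, Python scripts to look and compute and a tool call to move; the robot and the scene stay as the last step left them, time stands still between calls to the robot, and variables do not carry over. Pictures are saved under pics/ and viewed, about 8 in all and at most 12, crops included, and the job is handed in when it is done.

Besides the shell and the picture viewer there is one more tool, called after "Call:" in YAML: its name, and indented under it one key for each argument. jog_arm: Moves the arm, as the interface text tells. Its arguments: {"type":"object","properties":{"moves":{"type":"array","items":{"type":"array","items":{"type":"array","items":{"type":"number"}}}},"gripper":{"type":"number"},"squeeze":{"type":"number"}},"required":["moves"]}

```bash
mkdir -p pics; ls; cat > h.py <<'E'
import numpy as np, cv2
from cell import manip
def cloud(n):
    p=manip.camera_params(n); im,d=manip.camera(n)
    v,u=np.mgrid[0:420,0:560]
    C=np.stack([(u-p['cx'])/p['fx']*d,(v-p['cy'])/p['fy']*d,d],-1)
    R=cv2.Rodrigues(np.array(p['rvec'],float))[0]
    W=(C-np.array(p['tvec']).ravel())@R
    W[d<=0]=np.nan
    return im,W
def st():
    s=manip.read_state()
    for k in('clock','joints','eef_pos','eef_rot','wrist_force','moment','finger_gap'): print(k,np.round(s[k],3))
E
python3 - <<'E'
from h import *
st()
a,W=cloud('top'); b,V=cloud('scene')
np.save('top.npy',W);np.save('scene.npy',V)
cv2.imwrite('pics/top.png',a);cv2.imwrite('pics/scene.png',b)
E
```

```text
pics
clock 0.0
joints [ 1.213  0.3    1.522 -0.     1.321 -0.067]
eef_pos [157.608 526.675 223.89 ]
eef_rot [ 3.088  1.57  -1.915]
wrist_force [-0.231  0.8    0.538]
moment [-0.007  0.023 -0.007]
finger_gap 93.822
```

View pics/top.png

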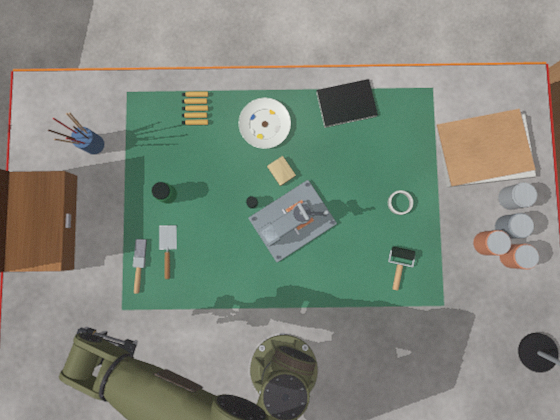

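View pics/scene.png

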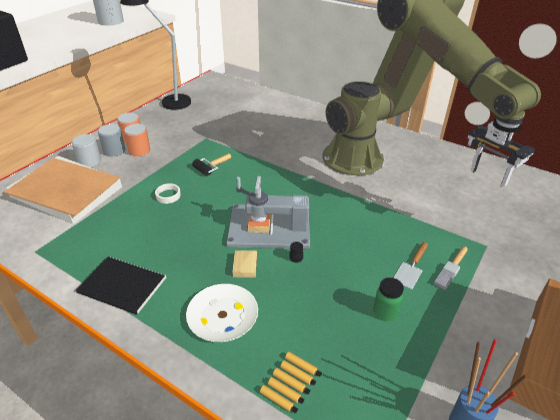

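The top view shows the press around (292,222), with the T at about (303,212) and the post near (295,207). In the scene view the T is near (258,188) and the post near (239,184). Next I'll take heights from the depth clouds.

```bash
python3 - <<'E'
from h import *
for n in('top','scene'):
    W=np.load(n+'.npy'); im=cv2.imread(f'pics/{n}.png')
    P=W.reshape(-1,3); 
    vv,uu=np.mgrid[0:420,0:560]; 
    m=(P[:,0]>250)&(P[:,0]<650)&(abs(P[:,1])<250)
    for lo,hi in((10,30),(105,126),(126,140),(140,171),(171,220)):
        k=m&(P[:,2]>lo)&(P[:,2]<hi); Q=P[k]
        if len(Q)<2: print(n,lo,len(Q));continue
        r=cv2.minAreaRect(Q[:,:2].astype(np.float32))
        print(n,lo,hi,len(Q),Q.mean(0).round(1),'rect',np.round(r[0],1),np.round(r[1],1),round(r[2],1))
        if lo>=126 and n=='top': print(np.c_[uu.ravel()[k],vv.ravel()[k],Q.round(0)].astype(int).tolist())
    c=im[180:265,245:345] if n=='top' else im[165:260,215:325]
    cv2.imwrite(f'pics/{n}c.png',cv2.resize(c,None,fx=4,fy=4,interpolation=2))
a=cv2.imread('pics/topc.png');b=cv2.imread('pics/scenec.png')
o=np.zeros((max(len(a),len(b)),a.shape[1]+b.shape[1],3),np.uint8);o[:len(a),:a.shape[1]]=a;o[:len(b),a.shape[1]:]=b
cv2.imwrite('pics/c.png',cv2.resize(o,(790,int(o.shape[0]*790/o.shape[1]))))
E
```

```text
top 10 30 2439 [532.2 -41.7  19.4] rect [450.7  -6.4] [397.9 484.6] 0.1
top 105 126 764 [514.4   1.3 119.1] rect [528.7 -21.3] [ 71.6 212. ] 31.1
top 126 140 228 [553.4 -74.2 133.2] rect [538.4 -37.6] [ 72.3 231.1] 23.6
[[302, 204, 591, -71, 133], [304, 204, 592, -78, 130], [302, 205, 587, -71, 139], [303, 205, 588, -75, 134], [304, 205, 588, -78, 133], [305, 205, 587, -81, 136], [306, 205, 587, -85, 137], [297, 206, 585, -54, 130], [304, 206, 584, -78, 138], [305, 206, 584, -81, 138], [306, 206, 584, -85, 139], [307, 206, 584, -88, 137], [308, 206, 584, -92, 137], [296, 207, 581, -50, 136], [297, 207, 581, -53, 136], [304, 207, 580, -78, 137], [305, 207, 581, -81, 133], [306, 207, 581, -85, 133], [307, 207, 580, -88, 136], [308, 207, 580, -92, 134], [296, 208, 578, -50, 132], [297, 208, 577, -53, 137], [298, 208, 577, -57, 136], [304, 208, 577, -78, 133], [305, 208, 577, -81, 135], [306, 208, 577, -85, 133], [307, 208, 577, -88, 134], [308, 208, 577, -92, 136], [309, 208, 577, -96, 129], [295, 209, 574, -46, 137], [296, 209, 574, -50, 134], [297, 209, 574, -53, 134], [298, 209, 574,
[... 8238 characters left out ...]
, -86, 197], [305, 218, 538, -77, 194], [306, 218, 537, -80, 196], [307, 218, 538, -83, 192], [308, 218, 537, -86, 202], [309, 218, 538, -90, 188], [305, 219, 536, -78, 173], [306, 219, 534, -80, 195], [307, 219, 534, -83, 192], [308, 219, 534, -87, 191], [306, 220, 531, -80, 188], [307, 220, 531, -84, 186]]
scene 10 30 1926 [572.8 -19.6  18.5] rect [552.6 -37. ] [219.4 319.5] 9.2
scene 105 126 783 [5.318e+02 1.000e-01 1.165e+02] rect [539.7 -31.1] [ 81.9 235.5] 30.8
scene 126 140 228 [568.3 -79.4 132.7] rect [555.4 -92.9] [114.8  65.9] 71.4
scene 140 171 55 [ 564.6 -107.5  153.1] rect [ 564.5 -105.1] [95.3 17.2] 83.8
scene 171 220 84 [570.1 -69.9 186.6] rect [557.3 -96.7] [111.6  47.4] 72.8
```

View pics/c.png

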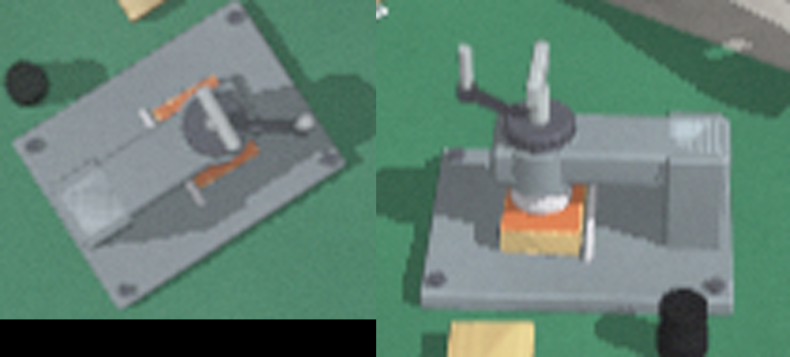

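The crop shows the T bar centred at about (560,-71), running at about 23°. The post is at about (556,-150), a radius of 79 mm, so it points along -y. Loosening therefore moves the post towards +x.

```bash
cat >> h.py <<'E'
from scipy.spatial.transform import Rotation as Ro
def tool():
    s=manip.read_state(); R=Ro.from_euler('xyz',s['eef_rot']).as_matrix()
    z=R[:,2]; print('toolx',R[:,0].round(3),'jaw deg',np.degrees(np.arctan2(z[1],z[0])).round(2))
E
python3 - <<'E'
from h import *
tool()
for n in('top','scene'):
    P=np.load(n+'.npy').reshape(-1,3)
    k=(P[:,2]>180)&(P[:,2]<215)&(np.hypot(P[:,0]-560,P[:,1]+71)<45); Q=P[k]
    r=cv2.minAreaRect(Q[:,:2].astype(np.float32)); v=np.linalg.svd(Q[:,:2]-Q[:,:2].mean(0))[2][0]
    print('T',n,Q.mean(0).round(1),np.round(r[0],1),np.round(r[1],1),np.degrees(np.arctan2(v[1],v[0])).round(1))
    k=(P[:,2]>140)&(P[:,2]<185)&(np.hypot(P[:,0]-556,P[:,1]+150)<22); Q=P[k]
    print('post',n,len(Q),Q.mean(0).round(1),Q.min(0).round(),Q.max(0).round())
E
```

```text
toolx [-0.    -0.001 -1.   ] jaw deg 73.34
T top [559.6 -71.2 193.6] [560.3 -71.2] [62.7 12.4] -152.0
post top 15 [ 556.3 -150.   170.9] [ 552. -156.  142.] [ 562. -146.  182.]
T scene [569.4 -65.1 190.7] [566.  -67.5] [64.9 11.9] 27.9
post scene 35 [ 562.1 -147.4  157.7] [ 551. -154.  141.] [ 568. -141.  174.]
```

Call:
jog_arm:
  moves:
    - [[30, -50, 30, 0, 0, -8], [30, -50, 30, 0, 0, -8], [30, -50, 0, 0, 0, -8], [30, -50, 0, 0, 0, -8], [30, -50, 0, 0, 0, -8]]

```text
clock: 0.6
eef_pos: [280.0, 318.5, 269.5]
eef_rot: [3.057, 1.565, -2.661]
wrist_force: [0.6, 0.5, -0.8]
finger_gap: 94.0
```

Call:
jog_arm:
  moves:
    - [[34, -50, 12, 0, 0, -8], [34, -50, 12, 0, 0, -8], [34, -50, 12, 0, 0, -8], [34, -50, 12, 0, 0, -8], [34, -50, 12, 0, 0, 0]]

```text
clock: 1.1
eef_pos: [415.7, 113.6, 317.4]
eef_rot: [3.113, 1.563, 3.092]
wrist_force: [0.5, 1.3, 0.6]
finger_gap: 94.1
```

Call:
jog_arm:
  moves:
    - [[34, -50, 12, 0, 0, 0], [34, -50, 12, 0, 0, 0], [34, -40, 0, 0, 0, 0], [20, -20, 0, 0, 0, 0], [0, 0, 0, 0, 0, 0]]

```text
clock: 1.6
eef_pos: [524.4, -32.2, 336.3]
eef_rot: [3.132, 1.563, 3.104]
wrist_force: [-0.8, 0.3, -0.4]
finger_gap: 93.9
```

```bash
python3 - <<'E'
from h import *
st();tool()
a,W=cloud('wrist'); np.save('w.npy',W); cv2.imwrite('pics/w1.png',a)
P=W.reshape(-1,3)
k=(P[:,2]>185)&(P[:,2]<205)&(np.hypot(P[:,0]-562,P[:,1]+70)<48); Q=P[k]
if len(Q): 
    r=cv2.minAreaRect(Q[:,:2].astype(np.float32)); v=np.linalg.svd(Q[:,:2]-Q[:,:2].mean(0),full_matrices=False)[2][0]
    print('T',len(Q),Q.mean(0).round(1),np.round(r[0],1),np.round(r[1],1),np.degrees(np.arctan2(v[1],v[0])).round(1))
k=(P[:,2]>165)&(P[:,2]<185)&(np.hypot(P[:,0]-558,P[:,1]+150)<22); Q=P[k]
if len(Q): print('post',len(Q),Q.mean(0).round(1),Q.min(0).round(),Q.max(0).round())
E
```

```text
clock 1.6
joints [-1.310e-01  1.890e-01  1.402e+00 -1.000e-03  1.559e+00 -1.020e-01]
eef_pos [524.409 -32.158 336.31 ]
eef_rot [3.132 1.563 3.104]
wrist_force [-0.768  0.314 -0.379]
moment [-0.093  0.105 -0.07 ]
finger_gap 93.93
toolx [-0.008  0.    -1.   ] jaw deg -1.62
T 996 [562.7 -68.4 192.8] [562.8 -70. ] [64.  12.8] -151.2
post 141 [ 559.5 -148.5  172.4] [ 554. -155.  165.] [ 566. -143.  175.]
```

View pics/w1.png

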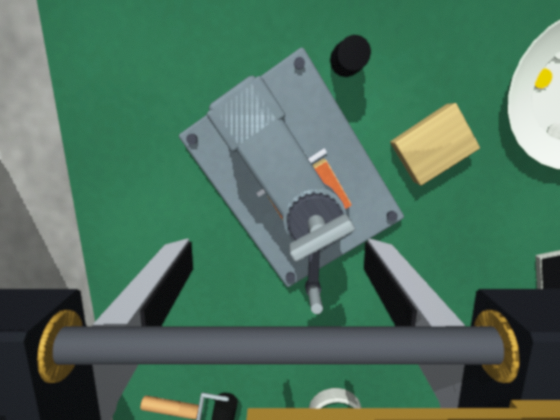

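The wrist view shows the T at about (320,240) and the post tip at (317,307). That puts the T at (563,-70) and the post at (560,-149). I'll go to the post first.

Call:
jog_arm:
  moves:
    - [[14, -45, -20, 0, 0, 0], [14, -45, -20, 0, 0, 0], [10, -35, -20, 0, 0, 0], [0, 0, -30, 0, 0, 0], [0, 0, 0, 0, 0, 0]]

```text
clock: 2.15
eef_pos: [559.7, -152.4, 245.6]
eef_rot: [2.943, 1.563, 2.921]
wrist_force: [-0.2, -0.7, -0.0]
finger_gap: 93.7
```

Call:
jog_arm:
  moves:
    - [[0, 3, -40, 0, 0, 0], [0, 0, -30, 0, 0, 0], [0, 0, -16, 0, 0, 0], [0, 0, 0, 0, 0, 0], [0, 0, 0, 0, 0, 0]]

```text
clock: 2.65
eef_pos: [560.8, -143.8, 165.8]
eef_rot: [-0.697, 1.57, -0.713]
wrist_force: [0.7, -0.4, -0.1]
finger_gap: 94.1
```

```bash
python3 - <<'E'
from h import *
st();tool()
E
```

```text
clock 2.65
joints [-0.314  0.416  1.505 -0.     1.22  -0.298]
eef_pos [ 560.79  -143.798  165.786]
eef_rot [-0.697  1.57  -0.713]
wrist_force [ 0.698 -0.372 -0.076]
moment [-0.1    0.002  0.057]
finger_gap 94.117
toolx [ 0.001 -0.    -1.   ] jaw deg -0.91
```

Call:
jog_arm:
  moves:
    - [[-1, -5, -4, 0, 0, 0], [0, 0, 0, 0, 0, 0], [0, 0, 0, 0, 0, 0], [0, 0, 0, 0, 0, 0], [0, 0, 0, 0, 0, 0]]
  gripper: -1
  squeeze: 25

```text
clock: 3.15
eef_pos: [561.2, -148.8, 166.7]
eef_rot: [-0.328, 1.563, -0.343]
wrist_force: [0.2, -0.2, 0.3]
finger_gap: 57.3
```

Call:
jog_arm:
  moves:
    - [[0, 0, 0, 0, 0, 0], [0, 0, 0, 0, 0, 0], [0, 0, 0, 0, 0, 0]]

```text
clock: 3.45
eef_pos: [561.2, -148.9, 166.9]
eef_rot: [-0.329, 1.563, -0.344]
wrist_force: [0.4, 0.4, 0.4]
finger_gap: 33.3
```

```bash
python3 - <<'E'
from h import *
st();tool()
E
```

```text
clock 3.45
joints [-0.322  0.415  1.504 -0.     1.215 -0.307]
eef_pos [ 561.212 -148.914  166.853]
eef_rot [-0.329  1.563 -0.344]
wrist_force [0.356 0.364 0.432]
moment [-0.083  0.053  0.005]
finger_gap 33.326
toolx [ 0.007 -0.003 -1.   ] jaw deg -0.86
```

Call:
jog_arm:
  moves:
    - [[-1, 0, -8, 0, 0, 0], [0, 0, 0, 0, 0, 0], [0, 0, 0, 0, 0, 0], [0, 0, 0, 0, 0, 0]]

```text
clock: 3.85
eef_pos: [560.0, -148.9, 158.1]
eef_rot: [-0.346, 1.564, -0.362]
wrist_force: [-1.0, 0.5, 2.3]
finger_gap: 11.6
```

```bash
python3 - <<'E'
from h import *
st();tool()
E
```

```text
clock 3.85
joints [-0.323  0.421  1.516 -0.     1.197 -0.308]
eef_pos [ 559.985 -148.9    158.095]
eef_rot [-0.346  1.564 -0.362]
wrist_force [-0.964  0.507  2.327]
moment [0.028 0.341 0.002]
finger_gap 11.616
toolx [ 0.006 -0.002 -1.   ] jaw deg -0.86
```

Call:
jog_arm:
  moves:
    - [[11, 0.4, 0, 0, 0, 8], [11, 1.5, 0, 0, 0, 8], [11, 3, 0, 0, 0, 8], [10.2, 4.4, 0, 0, 0, 8], [0, 0, 0, 0, 0, 0]]

```text
clock: 4.35
eef_pos: [602.7, -137.7, 158.1]
eef_rot: [0.802, 1.567, 1.367]
wrist_force: [4.3, 1.2, 0.2]
finger_gap: 11.6
```

```bash
cat >> h.py <<'E'
def ring(c=(563,-69.5)):
    p=manip.read_state()['eef_pos']; d=np.array(p[:2])-c
    print('r',np.hypot(*d).round(1),'ang',np.degrees(np.arctan2(d[1],d[0])).round(1))
E
python3 - <<'E'
from h import *
st();tool();ring()
E
```

```text
clock 4.35
joints [-0.285  0.508  1.389  0.004  1.245 -0.851]
eef_pos [ 602.665 -137.694  158.114]
eef_rot [0.802 1.567 1.367]
wrist_force [4.318 1.194 0.248]
moment [ 0.063 -0.772 -0.078]
finger_gap 11.638
toolx [ 0.001  0.003 -1.   ] jaw deg 32.37
r 78.9 ang -59.8
```

Call:
jog_arm:
  moves:
    - [[9.4, 6, 0, 0, 0, 8], [8.4, 7.3, 0, 0, 0, 8], [7.3, 8.3, 0, 0, 0, 8], [6.2, 9.2, 0, 0, 0, 8], [1.5, 3, 0, 0, 0, 2]]

```text
clock: 4.85
eef_pos: [633.2, -103.9, 158.1]
eef_rot: [1.764, 1.563, 2.929]
wrist_force: [-1.8, -2.7, 1.5]
finger_gap: 11.7
```

```bash
python3 - <<'E'
from h import *
st();tool();ring()
E
```

```text
clock 4.85
joints [-0.22   0.564  1.304 -0.     1.282 -1.385]
eef_pos [ 633.181 -103.917  158.082]
eef_rot [1.764 1.563 2.929]
wrist_force [-1.837 -2.712  1.52 ]
moment [-0.487 -0.004 -0.096]
finger_gap 11.669
toolx [-0.008  0.002 -1.   ] jaw deg 66.76
r 78.2 ang -26.1
```

Call:
jog_arm:
  moves:
    - [[0, 0, 0, 0, 0, 0], [0, 0, 0, 0, 0, 0], [0, 0, 0, 0, 0, 0], [0, 0, 20, 0, 0, 0], [0, 0, 45, 0, 0, 0]]
  gripper: 0.1

```text
clock: 5.35
eef_pos: [630.3, -104.4, 217.9]
eef_rot: [1.77, 1.552, 2.924]
wrist_force: [1.4, -0.5, -0.2]
finger_gap: 47.8
```

Call:
jog_arm:
  moves:
    - [[0, 0, 40, 0, 0, 8.5], [-20, 10, 0, 0, 0, 8.5], [-25, 12, 0, 0, 0, 8.5], [-25, 12, 0, 0, 0, 8.5], [0, 0, 0, 0, 0, 8.5]]

```text
clock: 5.85
eef_pos: [558.7, -71.2, 265.7]
eef_rot: [2.109, 1.561, -2.271]
wrist_force: [0.6, -0.3, 0.8]
finger_gap: 51.9
```

```bash
python3 - <<'E'
from h import *
st();tool()
P=cloud('top')[1].reshape(-1,3)
for nm,c,lo in (('T',(560,-71),180),('post',(632,-104),145)):
    Q=P[(P[:,2]>lo)&(P[:,2]<205)&(np.hypot(P[:,0]-c[0],P[:,1]-c[1])<40)]; print(nm,len(Q),Q.mean(0).round(1) if len(Q) else '')
E
```

```text
clock 5.85
joints [-0.188  0.305  1.419 -0.009  1.423 -2.09 ]
eef_pos [558.654 -71.164 265.696]
eef_rot [ 2.109  1.561 -2.271]
wrist_force [ 0.597 -0.331  0.839]
moment [ 0.062  0.013 -0.033]
finger_gap 51.882
toolx [-0.007 -0.008 -1.   ] jaw deg 109.07
T 10 [535.2 -83.  193. ]
post 0
```

Call:
jog_arm:
  moves:
    - [[4.5, 1.5, -20, 0, 0, 8.5], [0, 0, -25, 0, 0, 0], [0, 0, -25, 0, 0, 0], [0, 0, -10, 0, 0, 0], [0, 0, 0, 0, 0, 0]]

```text
clock: 6.4
eef_pos: [564.7, -71.5, 184.5]
eef_rot: [2.5, 1.561, -1.749]
wrist_force: [0.4, -0.0, 0.3]
finger_gap: 51.8
```

```bash
python3 - <<'E'
from h import *
st();tool()
E
```

```text
clock 6.4
joints [-0.186  0.377  1.513 -0.01   1.251 -2.217]
eef_pos [564.727 -71.475 184.48 ]
eef_rot [ 2.5    1.561 -1.749]
wrist_force [ 0.351 -0.003  0.31 ]
moment [0.003 0.014 0.006]
finger_gap 51.844
toolx [-0.002 -0.009 -1.   ] jaw deg 116.55
```

Call:
jog_arm:
  moves:
    - [[-1.7, 2, 0, 0, 0, 1.7], [0, 0, 0, 0, 0, 0], [0, 0, 0, 0, 0, 0], [0, 0, 0, 0, 0, 0], [0, 0, 0, 0, 0, 0]]
  gripper: -1
  squeeze: 55

```text
clock: 6.9
eef_pos: [564.3, -69.7, 188.4]
eef_rot: [2.991, 1.56, -1.23]
wrist_force: [0.2, 0.1, 0.6]
finger_gap: 15.0
```

Call:
jog_arm:
  moves:
    - [[0, 0, 0, 0, 0, 0], [0, 0, 0, 0, 0, 0], [0, 0, 0, 0, 0, 0]]

```text
clock: 7.2
eef_pos: [564.1, -69.4, 188.5]
eef_rot: [2.97, 1.561, -1.25]
wrist_force: [0.2, 0.5, 0.4]
finger_gap: 11.4
```

```bash
python3 - <<'E'
from h import *
st();tool()
E
```

```text
clock 7.2
joints [-0.183  0.369  1.515 -0.009  1.253 -2.243]
eef_pos [564.108 -69.364 188.474]
eef_rot [ 2.97   1.561 -1.25 ]
wrist_force [0.22  0.486 0.45 ]
moment [0.431 0.218 0.054]
finger_gap 11.354
toolx [ 0.003 -0.009 -1.   ] jaw deg 118.17
```

Call:
jog_arm:
  moves:
    - [[0, 0, 0, 0, 0, -6], [0, 0, 0, 0, 0, -6], [0, 0, 0, 0, 0, -6]]

```text
clock: 7.5
eef_pos: [564.4, -70.0, 188.5]
eef_rot: [3.034, 1.56, -1.51]
wrist_force: [0.1, -0.7, -0.0]
finger_gap: 11.6
```

```bash
cat > r.py <<'E'
from h import *
s=manip.read_state();print(np.round(s['clock'],2),'p',np.round(s['eef_pos'],1),'F',np.round(s['wrist_force'],1),'M',np.round(s['moment'],3),'q6',round(s['joints'][5],3),'qd6',round(s['qd'][5],2),'eff6',round(s['effort'][5],3),'gap',round(float(s['finger_gap']),2));tool()
E
python3 r.py
```

```text
7.5 p [564.4 -70.  188.5] F [ 0.1 -0.7 -0. ] M [0.197 0.093 0.203] q6 -1.919 qd6 1.08 eff6 -2.213 gap 11.56
toolx [ 0.001 -0.011 -1.   ] jaw deg 99.65
```

Call:
jog_arm:
  moves:
    - [[0, 0, 0, 0, 0, -4], [0, 0, 0, 0, 0, -4], [0, 0, 0, 0, 0, -4]]

```text
clock: 7.8
eef_pos: [564.5, -70.5, 188.5]
eef_rot: [3.049, 1.56, -1.715]
wrist_force: [-1.0, -1.2, -0.5]
finger_gap: 11.2
```

```bash
python3 r.py
```

```text
7.8 p [564.5 -70.5 188.5] F [-1.  -1.2 -0.5] M [0.385 0.062 0.07 ] q6 -1.699 qd6 0.72 eff6 -1.373 gap 11.24
toolx [-0.002 -0.011 -1.   ] jaw deg 87.03
```

Call:
jog_arm:
  moves:
    - [[0, 0.2, 0, 0, 0, -4], [0, 0.2, 0, 0, 0, -4]]

```text
clock: 8.0
eef_pos: [564.4, -70.8, 188.5]
eef_rot: [3.067, 1.559, -1.843]
wrist_force: [-0.6, -2.6, -0.0]
finger_gap: 11.7
```

```bash
python3 r.py
```

```text
8.0 p [564.4 -70.8 188.5] F [-0.6 -2.6 -0. ] M [0.013 0.11  0.09 ] q6 -1.553 qd6 0.72 eff6 -1.395 gap 11.7
toolx [-0.003 -0.012 -1.   ] jaw deg 78.66
```

Call:
jog_arm:
  moves:
    - [[0, 0.2, 0, 0, 0, -4]]

```text
clock: 8.1
eef_pos: [564.5, -70.9, 188.5]
eef_rot: [3.085, 1.558, -1.898]
wrist_force: [-1.4, -2.9, -0.7]
finger_gap: 11.8
```

```bash
python3 r.py
```

```text
8.1 p [564.5 -70.9 188.5] F [-1.4 -2.9 -0.7] M [0.143 0.047 0.136] q6 -1.48 qd6 0.72 eff6 -1.395 gap 11.75
toolx [-0.004 -0.012 -1.   ] jaw deg 74.48
```

Call:
jog_arm:
  moves:
    - [[0, 0.2, 0, 0, 0, -4]]

```text
clock: 8.2
eef_pos: [564.4, -71.1, 188.5]
eef_rot: [3.094, 1.558, -1.962]
wrist_force: [-1.1, -2.0, 0.5]
finger_gap: 11.5
```

```bash
python3 r.py
```

```text
8.2 p [564.4 -71.1 188.5] F [-1.1 -2.   0.5] M [0.142 0.089 0.132] q6 -1.407 qd6 0.72 eff6 -1.394 gap 11.54
toolx [-0.005 -0.012 -1.   ] jaw deg 70.29
```

Call:
jog_arm:
  moves:
    - [[0, 0.2, 0, 0, 0, -4]]

```text
clock: 8.3
eef_pos: [564.4, -71.2, 188.5]
eef_rot: [3.107, 1.558, -2.023]
wrist_force: [-1.2, -2.5, -0.3]
finger_gap: 11.9
```

```bash
python3 r.py
```

```text
8.3 p [564.4 -71.2 188.5] F [-1.2 -2.5 -0.3] M [0.195 0.125 0.125] q6 -1.334 qd6 0.72 eff6 -1.393 gap 11.85
toolx [-0.006 -0.012 -1.   ] jaw deg 66.1
```

Call:
jog_arm:
  moves:
    - [[0, 0, 0, 0, 0, -4]]

```text
clock: 8.4
eef_pos: [564.3, -71.4, 188.5]
eef_rot: [3.107, 1.558, -2.095]
wrist_force: [-1.6, 0.2, -0.6]
finger_gap: 11.3
```

```bash
python3 r.py
```

```text
8.4 p [564.3 -71.4 188.5] F [-1.6  0.2 -0.6] M [0.57  0.049 0.144] q6 -1.261 qd6 0.72 eff6 -1.382 gap 11.34
toolx [-0.007 -0.011 -1.   ] jaw deg 61.92
```

Call:
jog_arm:
  moves:
    - [[0, 0, 0, 0, 0, -4]]

```text
clock: 8.5
eef_pos: [564.3, -71.5, 188.5]
eef_rot: [3.102, 1.557, -2.174]
wrist_force: [-1.8, -1.0, 0.5]
finger_gap: 11.7
```

```bash
python3 r.py
```

```text
8.5 p [564.3 -71.5 188.5] F [-1.8 -1.   0.5] M [0.454 0.085 0.073] q6 -1.189 qd6 0.72 eff6 -1.385 gap 11.7
toolx [-0.008 -0.011 -1.   ] jaw deg 57.74
```

Call:
jog_arm:
  moves:
    - [[0, 0, 0, 0, 0, -4]]

```text
clock: 8.6
eef_pos: [564.2, -71.7, 188.5]
eef_rot: [3.094, 1.557, -2.254]
wrist_force: [-2.6, -0.5, -0.2]
finger_gap: 11.5
```

```bash
python3 r.py
```

```text
8.6 p [564.2 -71.7 188.5] F [-2.6 -0.5 -0.2] M [0.379 0.056 0.057] q6 -1.117 qd6 0.72 eff6 -1.384 gap 11.51
toolx [-0.008 -0.01  -1.   ] jaw deg 53.56
```

Call:
jog_arm:
  moves:
    - [[0, 0, 0, 0, 0, -4]]

```text
clock: 8.7
eef_pos: [564.1, -71.8, 188.5]
eef_rot: [3.09, 1.557, -2.331]
wrist_force: [-2.5, -0.7, 0.7]
finger_gap: 12.0
```

```bash
python3 r.py
```

```text
8.7 p [564.1 -71.8 188.5] F [-2.5 -0.7  0.7] M [0.357 0.1   0.149] q6 -1.044 qd6 0.72 eff6 -1.382 gap 11.95
toolx [-0.009 -0.01  -1.   ] jaw deg 49.38
```

Call:
jog_arm:
  moves:
    - [[0, 0, 0, 0, 0, -4]]

```text
clock: 8.8
eef_pos: [564.0, -71.9, 188.5]
eef_rot: [3.085, 1.557, -2.409]
wrist_force: [-2.8, -0.4, 0.3]
finger_gap: 11.7
```

```bash
python3 r.py
```

```text
8.8 p [564.  -71.9 188.5] F [-2.8 -0.4  0.3] M [0.366 0.001 0.185] q6 -0.972 qd6 0.72 eff6 -1.38 gap 11.74
toolx [-0.01  -0.009 -1.   ] jaw deg 45.2
```

Call:
jog_arm:
  moves:
    - [[0, 0, 0, 0, 0, -4]]

```text
clock: 8.9
eef_pos: [563.9, -72.1, 188.5]
eef_rot: [3.081, 1.557, -2.486]
wrist_force: [-3.1, -0.7, 0.9]
finger_gap: 11.6
```

```bash
python3 r.py
```

```text
8.9 p [563.9 -72.1 188.5] F [-3.1 -0.7  0.9] M [0.348 0.079 0.112] q6 -0.9 qd6 0.72 eff6 -1.38 gap 11.57
toolx [-0.011 -0.008 -1.   ] jaw deg 41.02
```

Call:
jog_arm:
  moves:
    - [[0, 0, 0, 0, 0, -4]]

```text
clock: 9.0
eef_pos: [563.8, -72.2, 188.5]
eef_rot: [3.072, 1.557, -2.568]
wrist_force: [-3.5, -1.0, 0.0]
finger_gap: 11.6
```

```bash
python3 r.py
```

```text
9.0 p [563.8 -72.2 188.5] F [-3.5 -1.   0. ] M [0.35  0.088 0.104] q6 -0.827 qd6 0.72 eff6 -1.378 gap 11.6
toolx [-0.012 -0.008 -1.   ] jaw deg 36.84
```

Call:
jog_arm:
  moves:
    - [[0, 0, 0, 0, 0, -4]]

```text
clock: 9.1
eef_pos: [563.7, -72.3, 188.5]
eef_rot: [3.072, 1.557, -2.641]
wrist_force: [-3.7, -0.6, 0.7]
finger_gap: 11.5
```

```bash
python3 r.py
```

```text
9.1 p [563.7 -72.3 188.5] F [-3.7 -0.6  0.7] M [0.269 0.036 0.111] q6 -0.755 qd6 0.72 eff6 -1.376 gap 11.47
toolx [-0.012 -0.007 -1.   ] jaw deg 32.67
```

Call:
jog_arm:
  moves:
    - [[-0.3, 0, 0, 0, 0, -4]]

```text
clock: 9.2
eef_pos: [563.5, -72.4, 188.5]
eef_rot: [3.093, 1.557, -2.693]
wrist_force: [0.9, 0.7, -2.0]
finger_gap: 12.0
```

```bash
python3 r.py
```

```text
9.2 p [563.5 -72.4 188.5] F [ 0.9  0.7 -2. ] M [ 0.282 -0.655  0.129] q6 -0.683 qd6 0.72 eff6 -1.379 gap 11.96
toolx [-0.012 -0.006 -1.   ] jaw deg 28.49
```

Call:
jog_arm:
  moves:
    - [[-0.3, 0, 0, 0, 0, -4]]

```text
clock: 9.3
eef_pos: [563.3, -72.5, 188.5]
eef_rot: [3.112, 1.558, -2.747]
wrist_force: [0.1, 0.2, -1.5]
finger_gap: 11.6
```

```bash
python3 r.py
```

```text
9.3 p [563.3 -72.5 188.5] F [ 0.1  0.2 -1.5] M [ 0.309 -0.478  0.113] q6 -0.611 qd6 0.72 eff6 -1.38 gap 11.58
toolx [-0.012 -0.005 -1.   ] jaw deg 24.32
```

Call:
jog_arm:
  moves:
    - [[-0.3, 0, 0, 0, 0, -4]]

```text
clock: 9.4
eef_pos: [563.2, -72.5, 188.5]
eef_rot: [3.14, 1.558, -2.791]
wrist_force: [0.1, 1.0, -1.4]
finger_gap: 11.6
```

```bash
python3 r.py
```

```text
9.4 p [563.2 -72.5 188.5] F [ 0.1  1.  -1.4] M [ 0.287 -0.458  0.115] q6 -0.539 qd6 0.72 eff6 -1.379 gap 11.57
toolx [-0.012 -0.004 -1.   ] jaw deg 20.14
```

Call:
jog_arm:
  moves:
    - [[-0.3, 0, 0, 0, 0, -4]]

```text
clock: 9.5
eef_pos: [563.1, -72.6, 188.5]
eef_rot: [-3.125, 1.559, -2.847]
wrist_force: [-0.4, 0.1, -0.7]
finger_gap: 11.8
```

```bash
python3 r.py
```

```text
9.5 p [563.1 -72.6 188.5] F [-0.4  0.1 -0.7] M [ 0.226 -0.404  0.119] q6 -0.467 qd6 0.71 eff6 -1.379 gap 11.76
toolx [-0.012 -0.004 -1.   ] jaw deg 15.97
```

Call:
jog_arm:
  moves:
    - [[-0.1, 0, 0, 0, 0, -4]]

```text
clock: 9.6
eef_pos: [562.9, -72.6, 188.5]
eef_rot: [-3.118, 1.559, -2.912]
wrist_force: [-3.2, -1.0, -0.3]
finger_gap: 11.6
```

```bash
python3 r.py
```

```text
9.6 p [562.9 -72.6 188.5] F [-3.2 -1.  -0.3] M [0.146 0.173 0.082] q6 -0.395 qd6 0.71 eff6 -1.376 gap 11.56
toolx [-0.012 -0.003 -1.   ] jaw deg 11.8
```

Call:
jog_arm:
  moves:
    - [[-0.1, 0, 0, 0, 0, -4]]

```text
clock: 9.7
eef_pos: [562.8, -72.7, 188.5]
eef_rot: [-3.109, 1.559, -2.975]
wrist_force: [-2.6, 0.3, -0.1]
finger_gap: 11.5
```

```bash
python3 r.py
```

```text
9.7 p [562.8 -72.7 188.5] F [-2.6  0.3 -0.1] M [0.22  0.032 0.135] q6 -0.323 qd6 0.72 eff6 -1.367 gap 11.52
toolx [-0.012 -0.002 -1.   ] jaw deg 7.63
```

Call:
jog_arm:
  moves:
    - [[-0.1, 0, 0, 0, 0, -4]]

```text
clock: 9.8
eef_pos: [562.6, -72.7, 188.5]
eef_rot: [-3.104, 1.559, -3.044]
wrist_force: [-3.2, 1.7, -0.5]
finger_gap: 11.5
```

```bash
python3 r.py
```

```text
9.8 p [562.6 -72.7 188.5] F [-3.2  1.7 -0.5] M [ 0.153 -0.008  0.168] q6 -0.251 qd6 0.72 eff6 -1.353 gap 11.49
toolx [-0.012 -0.001 -1.   ] jaw deg 3.46
```

Call:
jog_arm:
  moves:
    - [[-0.1, 0, 0, 0, 0, -4]]

```text
clock: 9.9
eef_pos: [562.5, -72.8, 188.5]
eef_rot: [-3.099, 1.559, -3.111]
wrist_force: [-2.7, 1.1, -0.9]
finger_gap: 11.5
```

```bash
python3 r.py
```

```text
9.9 p [562.5 -72.8 188.5] F [-2.7  1.1 -0.9] M [ 0.199 -0.063  0.157] q6 -0.179 qd6 0.71 eff6 -1.336 gap 11.55
toolx [-0.012 -0.    -1.   ] jaw deg -0.7
```

Call:
jog_arm:
  moves:
    - [[-0.1, 0, 0, 0, 0, -4]]

```text
clock: 10.0
eef_pos: [562.3, -72.8, 188.5]
eef_rot: [-3.089, 1.559, 3.109]
wrist_force: [-2.8, 0.1, -0.6]
finger_gap: 11.5
```

```bash
python3 r.py
```

```text
10.0 p [562.3 -72.8 188.5] F [-2.8  0.1 -0.6] M [ 0.179 -0.06   0.178] q6 -0.107 qd6 0.72 eff6 -1.315 gap 11.53
toolx [-0.012  0.    -1.   ] jaw deg -4.86
```

Call:
jog_arm:
  moves:
    - [[-0.1, 0, 0, 0, 0, -4]]

```text
clock: 10.1
eef_pos: [562.2, -72.8, 188.5]
eef_rot: [-3.082, 1.559, 3.044]
wrist_force: [-3.1, 1.1, 0.3]
finger_gap: 11.6
```

```bash
python3 r.py
```

```text
10.1 p [562.2 -72.8 188.5] F [-3.1  1.1  0.3] M [ 0.2   -0.047  0.185] q6 -0.035 qd6 0.72 eff6 -1.293 gap 11.59
toolx [-0.012  0.001 -1.   ] jaw deg -9.02
```

Call:
jog_arm:
  moves:
    - [[-0.1, 0, 0, 0, 0, -4]]

```text
clock: 10.2
eef_pos: [562.0, -72.7, 188.5]
eef_rot: [-3.077, 1.559, 2.976]
wrist_force: [-3.4, 1.2, -1.5]
finger_gap: 11.6
```

```bash
python3 r.py
```

```text
10.2 p [562.  -72.7 188.5] F [-3.4  1.2 -1.5] M [ 0.16  -0.05   0.216] q6 0.037 qd6 0.71 eff6 -1.269 gap 11.59
toolx [-0.012  0.002 -1.   ] jaw deg -13.18
```

Call:
jog_arm:
  moves:
    - [[-0.1, 0, 0, 0, 0, -4]]

```text
clock: 10.3
eef_pos: [561.8, -72.7, 188.5]
eef_rot: [-3.065, 1.559, 2.916]
wrist_force: [-1.4, 1.1, -0.4]
finger_gap: 11.7
```

```bash
python3 r.py
```

```text
10.3 p [561.8 -72.7 188.5] F [-1.4  1.1 -0.4] M [0.185 0.027 0.218] q6 0.109 qd6 0.71 eff6 -1.243 gap 11.65
toolx [-0.012  0.003 -1.   ] jaw deg -17.34
```

```bash
python3 - <<'E'
from h import *
a,W=cloud('wrist'); b,V=cloud('scene')
np.savez('t.npz',W=W,V=V)
cv2.imwrite('pics/w2.png',np.hstack([a[120:420,120:460],cv2.resize(b[140:260,200:340],None,fx=2.5,fy=2.5,interpolation=2)]))
for P in(W.reshape(-1,3),V.reshape(-1,3)):
    Q=P[(P[:,2]>188)&(P[:,2]<200)&(np.hypot(P[:,0]-562,P[:,1]+72)<36)]
    if len(Q)>5:
        r=cv2.minAreaRect(Q[:,:2].astype(np.float32));print(len(Q),np.round(r[0],1),np.round(r[1],1),round(r[2],1))
E
python3 r.py
```

```text
3570 [562.1 -68.2] [61.1 33.9] 53.5
69 [567.2 -61.9] [32.  48.2] 0.7
10.4 p [561.8 -72.7 188.5] F [-2.2  1.9  0.6] M [0.134 0.041 0.002] q6 0.107 qd6 -0.08 eff6 1.335 gap 12.04
toolx [-0.012  0.003 -1.   ] jaw deg -17.24
```

View pics/w2.png

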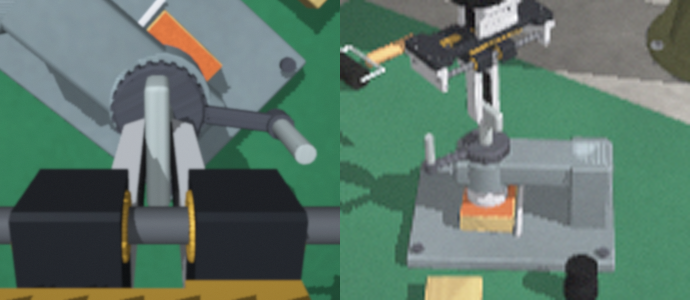

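The image shows the bar lying squarely between the fingers, so the grip hasn't slipped. The steady torque has risen from about 0.115 to about 0.22. I'll turn a little further and confirm.

Call:
jog_arm:
  moves:
    - [[0, 0, 0, 0, 0, -4]]

```text
clock: 10.5
eef_pos: [561.7, -72.7, 188.5]
eef_rot: [-3.056, 1.558, 2.859]
wrist_force: [-3.7, 1.6, 0.3]
finger_gap: 11.7
```

```bash
python3 r.py
```

```text
10.5 p [561.7 -72.7 188.5] F [-3.7  1.6  0.3] M [0.182 0.202 0.232] q6 0.174 qd6 0.75 eff6 -2.169 gap 11.74
toolx [-0.012  0.003 -1.   ] jaw deg -21.12
```

Call:
jog_arm:
  moves:
    - [[0, 0, 0, 0, 0, -3]]

```text
clock: 10.6
eef_pos: [561.6, -72.7, 188.5]
eef_rot: [-3.038, 1.558, 2.824]
wrist_force: [-2.9, 1.3, 0.3]
finger_gap: 11.6
```

```bash
python3 r.py
```

```text
10.6 p [561.6 -72.7 188.5] F [-2.9  1.3  0.3] M [0.125 0.163 0.287] q6 0.226 qd6 0.48 eff6 -0.505 gap 11.62
toolx [-0.012  0.004 -1.   ] jaw deg -24.11
```

Call:
jog_arm:
  moves:
    - [[0, 0, 0, 0, 0, 0], [0, 0, 0, 0, 0, 0]]

```text
clock: 10.8
eef_pos: [561.6, -72.6, 188.5]
eef_rot: [-3.031, 1.558, 2.835]
wrist_force: [-1.8, 0.5, -0.1]
finger_gap: 11.5
```

```bash
python3 r.py
```

```text
10.8 p [561.6 -72.6 188.5] F [-1.8  0.5 -0.1] M [ 0.034 -0.049  0.067] q6 0.222 qd6 -0.01 eff6 0.212 gap 11.49
toolx [-0.012  0.004 -1.   ] jaw deg -23.88
```

Call:
jog_arm:
  moves:
    - [[0, 0, 0, 0, 0, 0], [0, 0, 0, 0, 0, 0], [0, 0, 0, 0, 0, 0], [0, 0, 0, 0, 0, 0], [0, 0, 30, 0, 0, 0]]
  gripper: -0.1
  squeeze: 25

```text
clock: 11.3
eef_pos: [560.7, -72.9, 215.7]
eef_rot: [-2.972, 1.553, 2.899]
wrist_force: [-0.2, -0.2, -0.3]
finger_gap: 42.2
```

Call:
jog_arm:
  moves:
    - [[0, 0, 40, 0, 0, 0], [0, 0, 10, 0, 0, 8.5], [0, 0, 0, 0, 0, 8.5], [0, 0, 0, 0, 0, 8.5], [0, 0, 0, 0, 0, 8.5]]

```text
clock: 11.8
eef_pos: [561.7, -73.3, 272.2]
eef_rot: [-2.766, 1.559, -2.575]
wrist_force: [-0.3, 0.1, 0.0]
finger_gap: 42.2
```

Call:
jog_arm:
  moves:
    - [[15, -6, 0, 0, 0, 8.5], [15, -7, 0, 0, 0, 8.5], [15, -6, 0, 0, 0, 8.5], [15, -6, 0, 0, 0, 8.5], [10, -5, 0, 0, 0, 8.5]]

```text
clock: 12.3
eef_pos: [633.7, -104.0, 273.2]
eef_rot: [-2.634, 1.56, -1.692]
wrist_force: [-0.3, -0.3, -0.6]
finger_gap: 42.2
```

```bash
python3 r.py; python3 - <<'E'
from h import *
P=cloud('scene')[1].reshape(-1,3)
P2=cloud('wrist')[1].reshape(-1,3)
for P in(P,P2):
  for nm,c,lo,hi,rr in (('T',(563,-70),186,205,40),('post',(634,-104),160,182,22)):
    Q=P[(P[:,2]>lo)&(P[:,2]<hi)&(np.hypot(P[:,0]-c[0],P[:,1]-c[1])<rr)]
    if len(Q)>3:
        r=cv2.minAreaRect(Q[:,:2].astype(np.float32));print(nm,len(Q),Q.mean(0).round(1),np.round(r[0],1),np.round(r[1],1),round(r[2],1))
E
```

```text
12.3 p [ 633.7 -104.   273.2] F [-0.3 -0.3 -0.6] M [-0.052  0.055 -0.028] q6 -1.156 qd6 -1.54 eff6 3.241 gap 42.17
toolx [-0.001 -0.011 -1.   ] jaw deg 53.95
T 63 [566.2 -67.4 191.7] [566.7 -67.4] [66.1 14.7] 73.3
post 18 [ 637.2 -101.6  168.6] [ 637.3 -101.4] [14.7  8.7] 20.3
T 1804 [563.8 -69.7 193.7] [563.6 -70.2] [64. 12.] 73.9
post 234 [ 634.8 -103.5  172.3] [ 635.6 -104.3] [10.9 11.6] 52.8
```

Call:
jog_arm:
  moves:
    - [[0, 0, 0, 0, 0, 7], [0, 0, -40, 0, 0, 0], [0, 0, -20, 0, 0, 0], [0, 0, 0, 0, 0, 0]]

```text
clock: 12.8
eef_pos: [632.2, -103.5, 212.0]
eef_rot: [-2.503, 1.559, -1.458]
wrist_force: [0.2, -0.3, 0.1]
finger_gap: 42.1
```

```bash
python3 r.py
```

```text
12.8 p [ 632.2 -103.5  212. ] F [ 0.2 -0.3  0.1] M [-0.052  0.03  -0.033] q6 -1.258 qd6 0.04 eff6 -0.185 gap 42.11
toolx [ 0.001 -0.012 -1.   ] jaw deg 59.87
```

Call:
jog_arm:
  moves:
    - [[2, -0.5, -25, 0, 0, 4], [0, 0, -25, 0, 0, 0], [0, 0, -5, 0, 0, 0], [0, 0, 0, 0, 0, 0]]

```text
clock: 13.2
eef_pos: [634.5, -103.6, 160.9]
eef_rot: [-2.17, 1.557, -1.065]
wrist_force: [-0.0, 0.0, 0.1]
finger_gap: 42.5
```

Call:
jog_arm:
  moves:
    - [[0, 0, 0, 0, 0, 0], [0, 0, 0, 0, 0, 0], [0, 0, 0, 0, 0, 0], [0, 0, 0, 0, 0, 0], [0, 0, 0, 0, 0, 0]]
  gripper: -1
  squeeze: 30

```text
clock: 13.7
eef_pos: [635.7, -103.9, 166.1]
eef_rot: [-1.933, 1.552, -0.831]
wrist_force: [0.5, -1.5, -3.3]
finger_gap: 11.3
```

```bash
python3 r.py; python3 -c "from h import *;ring((563.5,-70))"
```

```text
13.7 p [ 635.7 -103.9  166.1] F [ 0.5 -1.5 -3.3] M [-0.044 -0.072  0.011] q6 -1.313 qd6 0.0 eff6 0.025 gap 11.26
toolx [ 0.013 -0.014 -1.   ] jaw deg 63.14
r 79.7 ang -25.2
```

Call:
jog_arm:
  moves:
    - [[-5.4, -9.8, 0, 0, 0, -8], [-6.7, -8.9, 0, 0, 0, -8], [-7.9, -7.9, 0, 0, 0, -8], [-8.9, -6.7, 0, 0, 0, -8]]

```text
clock: 14.1
eef_pos: [608.4, -136.7, 166.0]
eef_rot: [-1.671, 1.55, -1.143]
wrist_force: [2.4, 0.7, -1.0]
finger_gap: 11.2
```

```bash
python3 r.py; python3 -c "from h import *;ring((563.5,-70))"
```

```text
14.1 p [ 608.4 -136.7  166. ] F [ 2.4  0.7 -1. ] M [ 0.237 -0.381  0.159] q6 -0.796 qd6 1.31 eff6 -2.628 gap 11.25
toolx [ 0.009 -0.019 -1.   ] jaw deg 30.24
r 80.4 ang -56.1
```

Call:
jog_arm:
  moves:
    - [[-9.6, -5.2, 0, 0, 0, -8], [-10.3, -3.8, 0, 0, 0, -8], [-10.8, -2.4, 0, 0, 0, -7]]

```text
clock: 14.4
eef_pos: [577.6, -149.7, 166.0]
eef_rot: [-1.548, 1.548, -1.44]
wrist_force: [3.3, 0.7, -2.4]
finger_gap: 11.2
```

```bash
python3 r.py; python3 -c "from h import *;ring((563.5,-70))"
```

```text
14.4 p [ 577.6 -149.7  166. ] F [ 3.3  0.7 -2.4] M [ 0.135 -0.411  0.127] q6 -0.407 qd6 1.17 eff6 -2.097 gap 11.21
toolx [ 0.003 -0.023 -1.   ] jaw deg 6.21
r 80.9 ang -80.0
```

Call:
jog_arm:
  moves:
    - [[-5, -0.1, 0, 0, 0, -3], [-5, 0, 0, 0, 0, -3]]

```text
clock: 14.6
eef_pos: [567.2, -151.0, 166.1]
eef_rot: [-1.482, 1.546, -1.486]
wrist_force: [5.1, -2.0, -4.3]
finger_gap: 11.4
```

```bash
python3 r.py
```

```text
14.6 p [ 567.2 -151.   166.1] F [ 5.1 -2.  -4.3] M [-0.34  -0.529  0.115] q6 -0.3 qd6 0.54 eff6 -0.948 gap 11.44
toolx [ 0.002 -0.025 -1.   ] jaw deg -0.27
```

Call:
jog_arm:
  moves:
    - [[-4, 0.1, 0, 0, 0, -2]]

```text
clock: 14.7
eef_pos: [563.2, -151.2, 166.0]
eef_rot: [-1.451, 1.546, -1.493]
wrist_force: [3.7, 0.1, -3.6]
finger_gap: 11.2
```

```bash
python3 r.py; python3 -c "from h import *;ring((563.5,-70))"
```

```text
14.7 p [ 563.2 -151.2  166. ] F [ 3.7  0.1 -3.6] M [-0.09 -0.58  0.04] q6 -0.264 qd6 0.34 eff6 -0.387 gap 11.18
toolx [ 0.002 -0.025 -1.   ] jaw deg -2.42
r 81.2 ang -90.2
```

Call:
jog_arm:
  moves:
    - [[-2, 0.2, 0, 0, 0, -1]]

```text
clock: 14.8
eef_pos: [561.3, -151.1, 166.1]
eef_rot: [-1.415, 1.545, -1.476]
wrist_force: [3.9, -2.6, -4.2]
finger_gap: 11.6
```

Call:
jog_arm:
  moves:
    - [[-2, 0.2, 0, 0, 0, -1]]

```text
clock: 14.9
eef_pos: [559.4, -151.1, 166.1]
eef_rot: [-1.39, 1.545, -1.469]
wrist_force: [4.2, -2.3, -3.5]
finger_gap: 11.6
```

Call:
jog_arm:
  moves:
    - [[-2, 0.2, 0, 0, 0, -1]]

```text
clock: 15.0
eef_pos: [557.8, -151.0, 166.1]
eef_rot: [-1.346, 1.545, -1.443]
wrist_force: [18.3, -2.6, -8.1]
finger_gap: 11.9
```

Call:
jog_arm:
  moves:
    - [[-2, 0.2, 0, 0, 0, 0]]

```text
clock: 15.1
eef_pos: [557.7, -151.0, 166.2]
eef_rot: [-1.153, 1.543, -1.251]
wrist_force: [28.3, -4.0, -16.8]
finger_gap: 11.3
```

The force jumped to 28 N with no further travel, so the ring is on its stop. I'll release and back off.

Call:
jog_arm:
  moves:
    - [[0.5, 0, 0, 0, 0, 0], [0, 0, 0, 0, 0, 0], [0, 0, 0, 0, 0, 0], [0, 0, 0, 0, 0, 0]]
  gripper: 0

```text
clock: 15.5
eef_pos: [558.4, -150.6, 166.6]
eef_rot: [-1.146, 1.543, -1.242]
wrist_force: [-0.3, 0.3, -0.1]
finger_gap: 39.5
```

Call:
jog_arm:
  moves:
    - [[0, 0, 20, 0, 0, 0], [0, 0, 45, 0, 0, 0], [0, 0, 50, 0, 0, 0], [-30, 30, 40, 0, 0, 0], [-20, 40, 20, 0, 0, 0]]

```text
clock: 16.0
eef_pos: [510.0, -85.9, 336.6]
eef_rot: [-1.507, 1.547, -1.608]
wrist_force: [0.5, 1.3, -0.2]
finger_gap: 46.7
```

Call:
jog_arm:
  moves:
    - [[-10, 50, 0, 0, 0, 0], [0, 20, 0, 0, 0, 0], [0, 0, 0, 0, 0, 0], [0, 0, 0, 0, 0, 0]]

```text
clock: 16.4
eef_pos: [497.7, -11.9, 342.1]
eef_rot: [-1.179, 1.545, -1.276]
wrist_force: [0.2, -0.5, -0.8]
finger_gap: 47.0
```

```bash
python3 - <<'E'
from h import *
st()
a,W=cloud('wrist'); b,V=cloud('scene')
cv2.imwrite('pics/w3.png',np.hstack([a[:300,150:490],cv2.resize(b[140:260,200:340],None,fx=2.5,fy=2.5,interpolation=2)]))
for P in(W.reshape(-1,3),V.reshape(-1,3)):
  for nm,c,lo,hi,rr in (('T',(563,-70),186,205,40),('post',(559,-149),160,182,22)):
    Q=P[(P[:,2]>lo)&(P[:,2]<hi)&(np.hypot(P[:,0]-c[0],P[:,1]-c[1])<rr)]
    if len(Q)>3:
        r=cv2.minAreaRect(Q[:,:2].astype(np.float32));print(nm,len(Q),Q.mean(0).round(1),np.round(r[0],1),np.round(r[1],1),round(r[2],1))
E
```

```text
clock 16.4
joints [-0.086  0.113  1.476 -0.024  1.543  0.013]
eef_pos [497.728 -11.904 342.074]
eef_rot [-1.179  1.545 -1.276]
wrist_force [ 0.168 -0.523 -0.764]
moment [-0.057  0.069  0.016]
finger_gap 47.046
T 481 [566.6 -54.3 193. ] [566.1 -58.3] [39.5 12.4] 74.3
T 62 [566.  -67.  191.7] [563.7 -68.3] [70.  15.6] 74.1
post 19 [ 561.1 -147.6  168.4] [ 559.4 -147.4] [17.3  9. ] 13.8
```

View pics/w3.png

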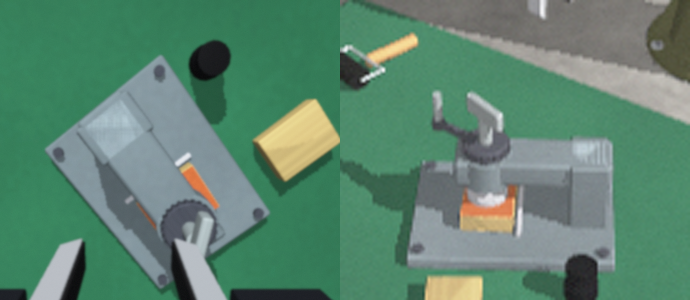

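The final view shows the gripper clear, the post back at its tight stop and the platen on the block. The T has stayed at the 74° it settled to on release, and nothing else has moved.

```bash
python3 -c "from cell import manip;print(manip.sign_off())"
```

```text
the job is handed in; nothing more can be done
None
```

The press is set and the job is handed in at 16.4 s of the 72 s allowed; the hand-in gives no verdict.

**What I did**
- **Slacken:** I pinched the ring post and swung the ring back about 1.15 rad.
- **Set the pressure:** I gripped the T and turned it clockwise about 142°. The turning torque rose from a baseline of about 0.115 N m to between 0.23 and 0.29 N m, well under the crush level.
- **Release the T:** When I let go, it settled back about 8°. That fits the expected slip back to about 60 N.
- **Tighten:** I swung the ring back until the post stopped moving and the force jumped from about 4 N to 28 N. Then I let go and lifted clear.

**Last checks**
- The post is back where it started, to within 1 mm.
- The T's angle was the same before and after tightening, at 74°.
- The wrist force is about zero with the gripper clear.
- The neighbouring objects in view look undisturbed. I did not re-check the palette knife, brush, large jar or tape in the final picture.

**What disagreed**
- **Torque slope:** Once the platen met the block, torque rose by about 0.03 N m per 0.1 rad, not the stated 0.06. I went by the total rise, so the final pressure is an estimate from the torque and the slip-back; I did not measure it directly.
- **Camera offset:** The top and scene cameras differed by about 6 mm, so I used the wrist camera's positions.

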